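Unlock the medicine box and hold the key turned

ROBOT

A 6-joint arm with a two-finger parallel gripper is mounted at the origin on a cart in front of the work surface, level with it; the furniture and walls round the work are solid. World frame = base frame: x ahead of the robot, y to its left, z up, the work surface at z = 0. Lengths are in m, angles in degrees, forces in N, time in s.
With the tool pointing down it reaches from about 0.4 to 0.825 m from the base axis. Payload 7 kg.
Tool frame: the origin (TCP) lies on the centre line of the jaws, within the pads' length; the fingertips stand 17 mm ahead of it and the grasp point (between the pads) lies 2 mm behind it (tip_extent is the z of the fingertips in the tool frame, in m); z points along the fingers, y is the line along which they close (so a half turn about z gives the same grasp; the last joint's range is limited). The gripper opens to 88 mm and grips with 3 to 60 N. Pads are 19 mm wide; open, the fingers measure 130 mm over their backs; the gripper's body (78 mm by 193 mm) begins 47 mm behind the grasp point.
Start: joints at [-46.69, 20.546, 0.682, 0, -70.136, -16.507], TCP at [0.304, -0.602, 0.244] pointing down, gripper open.
Joint ranges: [-176.03, 176.03], [-82.01, 121.73], [-58.28, 71.71], [-173.87, 95.51], [-174.79, -0.11], [-173.66, 173.66]. Speed limits (degrees/s): [136.94, 136.94, 172.46, 180, 180, 180].

INTERFACE

Orientations are given as [roll, pitch, yaw] about the fixed x, y, z axes, in that order (R = Rz(yaw) Ry(pitch) Rx(roll)).
In Python, from cell import state, read_camera, finish_job, recognise, trace, tip_extent gives the robot as it stands. The module is installed in compiled form; this text tells all that it offers.
- The arm moves only by the shell command python3 -m inch 'ROWS' [FORCE]. ROWS is JSON, one flat list of numbers, 7 for each row, row after row: the opening, from 0 (shut) to 1 (fully open), then the shift along the tool's x, y, z in units of 25 mm (1.0 is 25 mm), then the turn, a rotation vector about the tool's x, y, z in degrees. In form: [jaw, x, y, z, wx, wy, wz, jaw, x, y, z, wx, wy, wz, ...]. A call has 1 to 10 rows; each row is the pose to reach, as a shift and turn from the pose commanded when the call began, along the tool's axes at that moment; what a row does not reach only later rows make up. A row lasts 1/12 s, in which the tool goes at most 41.7 mm and 7.16 degrees, less where a joint would pass 70% of its speed; a pose out of reach is approached as far as the arm can. A call with a gripper value outside its range is refused whole. The fingers move at their own pace and stop on an object; FORCE is the grip in N (left out, the last holds). Time passes only in rows, so rows that repeat a pose let the fingers close. It gives the time, the measured TCP pose, the force, the opening and the grip force at its end, in the units of the state.
- state(): the state, without advancing time (a new reading comes with each control period).
- read_camera(name): name is "scene" or "top"; returns a dict with "frame" (400x640x3 uint8, blue, green, red), "K" (3x3 intrinsics, pixels), "R" (3x3) and "t" (3): a world point X has camera coordinates R X + t. Camera axes: x right, y down, z forward; pixel columns grow to the right and rows downward; lengths in m; the calibration is good to about 2 mm. A picture is of the moment at which its call begins. There is no depth.
- finish_job(): hands the job in; it is judged then, once.
Trained networks look in the newest picture that a camera, given by its name, has taken for a name from the list of things; names that differ only in an ending like _2 or _b are one class to them, and where a whole thing is asked for, a point or a joint stands for the part that bears it (a point fixed in the world has none). Each returns a list of dicts, best first, with "p" (0 to 1); they miss things now and then, are a little off and sometimes report something else, mostly with a low value. They report only what shows in the picture. A call takes as long as a camera call. They do not tell look-alikes from the thing itself.
- recognise(camera, target): "at" ([x, y, z] in m, in world coordinates, good to about 4 mm: the middle of the surface that is visible of it).
- trace(camera, target): "pixels" (400x640 bool, what is visible of it).
The state is a dict: "time_s": time; "joints": joint angles; "joint_velocities": joint speeds; "joint_torque": joint torques, N m; "eef_pos": TCP position; "tool_rot": TCP orientation; "wrist_force": force on the tool from outside, world axes, zero at the start; "torque": the same for the moment, N m; "grip_width": opening from 0.0 (shut) to 1.0 (fully open); "grasp_force": force on a finger pad.
Only numpy, scipy, OpenCV 4.12 (cv2) and the standard library are available. Lean on these libraries where they do the work, as an engineer would, in place of code of your own. Each camera call takes 0.05 s, during which the arm holds its last target. There are 200 camera calls.

TASK

Take the key with the plain rectangular head from the compartmented key tray, push it fully home into the lock on top of the white medicine box (its pins are a little sticky), and then turn it a quarter turn clockwise, as seen from above. The lock springs back, so finish while still gripping the key and holding it turned, so that I can open the box. Leave the other two keys in the tray and do not disturb the other things on the worktop.

Things in the scene. Friction and masses are not known exactly. Their poses are not given: they have to be found in the camera images.
- key: The key to use, 45 g, 70 mm tall, upright in any of the tray's three pockets, blade down. Origin: centre of its head, a plain black rectangular plate 10 mm thick (key's x), 28 mm wide (y), 30 mm tall (z, up). Below the head: a neck 6 x 12 mm, then a steel flange, a 5 mm round shank and a flat bit. Half a turn about z gives the same key; it fits the lock either way.
- key_flange (a point): Centre of the underside of the key's round steel flange (24 mm diameter, 4 mm thick), 25 mm below the head's centre. Axes as the key's.
- key_tip (a point): Tip of the key's blade, 55 mm below the head's centre. The flat steel bit is 5 mm thick (key's x) and 18 mm wide (y), the lowest 14 mm of the key, tapering over its last 5.5 mm to 3 x 12 mm.
- med_box: White steel medicine box, fixed, 124 x 184 x 76 mm (its x, y, z), origin under its centre. A level steel lock plate, 46 x 46 mm, stands 6 mm proud of the middle of its lid.
- lock_mouth (a point): Centre of the keyway at the top of the lock plate, 82 mm above the worktop, z up. The slot is 7 mm wide (point's x), 20 mm long (y), with a 3 mm bevel round its mouth, 12 mm deep through the fixed plate, then on into the plug. Inside, two sticky spring pins, 2 to 12 mm down, resist with up to 18 N: push and wiggle. Home: its flange lies on the plate. Only then can it turn; turned, it cannot be pulled out. 
- lock_plug (a joint): Turn of the lock's plug, rad: 0 at rest (in line with the keyway), growing clockwise seen from above, stop at 1.70. A spring turns it back: 0.03 N m at the start, 0.11 N m at a quarter turn. The key has about 0.1 rad of play in the plug, so the plug lags the key by that much.
- key_tray: Wooden tray, fixed, 70 x 220 mm (x, y), origin under its centre, top 45 mm above the worktop, with low dividers across it (8 mm high, at y = +-32.5 and +-107 mm). Three pockets at y = -65, 0, +65 mm: slots 7 mm (x) by 20 mm (y), 34 mm deep. Each key hangs in one by its flange, head centre 70 mm above the worktop.
- round_key: Another key of the same black plastic and steel, with a round head of 30 mm diameter; origin at its head's centre. It stays in the tray.
- tbar_key: Another key of the same black plastic and steel, with a T-bar head 38 mm wide; origin 55 mm above its tip. It stays in the tray.
- pepper: Small green pepper, 44 x 44 x 48 mm, loose on the worktop between the tray and the box; origin under its centre. To be left alone.
- spice: Small spice jar, 47 mm across, 98 mm tall, loose on the worktop between the tray and the box; origin under its centre. To be left alone.
- cup: Porcelain cup, 76 x 100 x 62 mm, loose, far to the left; origin under its centre. To be left alone.
There are look-alikes about, which are no part of the job. Leave any orange look-alike of the key alone.

How it is judged:
By the outcome, as a careful person would: the job done as asked, in the order asked, and still so for the second after the job is handed in, while the arm keeps its last pose, push and grip.
It also fails if it takes over 51 s, if anything falls off the work surface, if the arm or the gripper's body presses on something with over 40 N, if the wrist force passes 120 N, or if a joint passes its speed limit or range.

## Working session

There is one attempt and no reset: what is moved stays moved. The work goes in short steps, Python scripts to look and compute and a shell command to move; the robot and the scene stay as the last step left them, time stands still between calls to the robot, and variables do not carry over. Pictures are saved under pics/ and viewed, at most 10 in all, crops included, and the job is handed in when it is done.

```bash
mkdir -p pics; python3 - <<'E'
from cell import *
import cv2
s=state();print({k:s[k] for k in('time_s','eef_pos','tool_rot','wrist_force','grip_width')},tip_extent)
for c in("scene","top"):
    r=read_camera(c);cv2.imwrite(f"pics/{c}0.png",r["frame"]);print(c,r["K"],r["R"],r["t"])
    for n in("key","round_key","tbar_key","key_tray","med_box","lock_mouth","key_flange","pepper","spice","cup"):
        print(n,[(round(d["p"],2),[round(float(v),3) for v in d["at"]]) for d in recognise(c,n)[:4]])
E
```

```text
{'time_s': 0.0, 'eef_pos': array([ 0.30415115, -0.60208408,  0.24264072]), 'tool_rot': array([ 1.79906877e+02, -7.56718609e-03, -1.53203899e+02]), 'wrist_force': array([ 0.56106959, -1.10452947, -0.71996733]), 'grip_width': 0.9988016883637023} 0.017
scene [[512.43362654   0.         323.02291233]
 [  0.         512.43362654 192.6939623 ]
 [  0.           0.           1.        ]] [[ 0.74154412 -0.67047251  0.02406083]
 [-0.25260226 -0.31224354 -0.91580351]
 [ 0.62153392  0.67303089 -0.40090524]] [-0.24728147  0.2546805   1.1197971 ]
key [(0.73, [0.437, -0.136, 0.069]), (0.52, [0.333, -0.203, 0.052])]
round_key [(0.62, [0.457, -0.192, 0.071])]
tbar_key [(0.49, [0.479, -0.255, 0.074])]
key_tray [(0.81, [0.444, -0.213, 0.042]), (0.59, [0.432, -0.133, 0.069])]
med_box [(0.7, [0.487, 0.213, 0.065])]
lock_mouth [(0.78, [0.487, 0.217, 0.065])]
key_flange [(0.77, [0.331, -0.21, 0.049]), (0.47, [0.434, -0.134, 0.069])]
pepper [(0.56, [0.411, -0.01, 0.028])]
spice [(0.82, [0.555, -0.012, 0.056]), (0.35, [0.486, 0.217, 0.065])]
cup [(0.6, [0.488, 0.219, 0.064])]
top [[361.55953931   0.         316.76998201]
 [  0.         361.55953931 204.39599965]
 [  0.           0.           1.        ]] [[-0.01594614 -0.99984024  0.00807546]
 [-0.99716856  0.01530888 -0.07362408]
 [ 0.07348869 -0.00922662 -0.99725337]] [0.17785827 0.47519339 1.08145107]
key [(0.5, [0.435, -0.124, 0.081])]
round_key [(0.59, [0.457, -0.185, 0.075])]
tbar_key []
key_tray [(0.7, [0.46, -0.182, 0.048])]
med_box [(0.92, [0.514, 0.246, 0.073])]
lock_mouth [(0.93, [0.512, 0.242, 0.077])]
key_flange [(0.5, [0.435, -0.124, 0.084]), (0.46, [0.335, -0.196, 0.063])]
pepper [(0.66, [0.418, 0.003, 0.031])]
spice [(0.72, [0.559, 0.009, 0.097])]
cup [(0.9, [0.393, 0.546, 0.031])]
```

View pics/scene0.png

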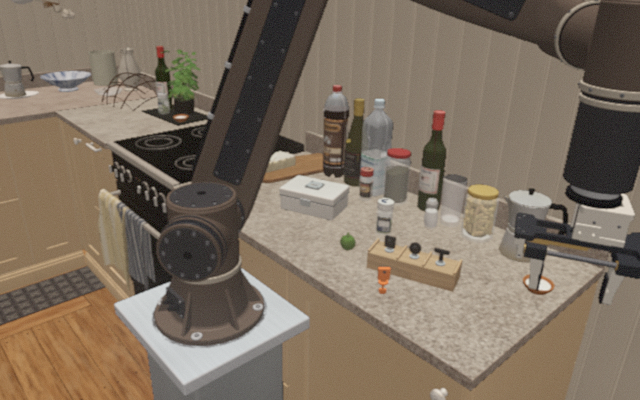

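View pics/top0.png

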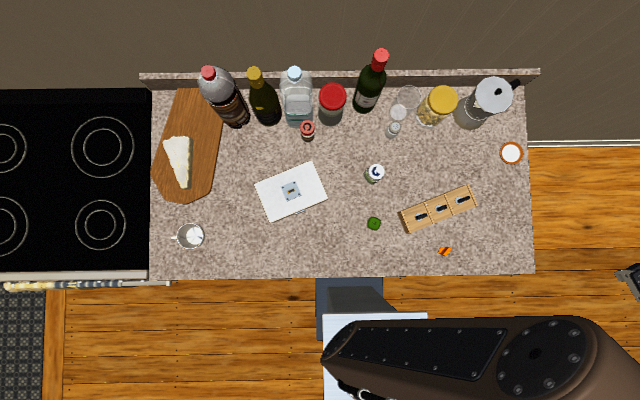

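The scene picture shows the candidates: dark key heads at (390,242), (414,248) and (441,255) in the tray, and an orange look-alike at (383,278). The left one at (390,242) looks rectangular, the middle one round and the right one T-shaped. I'll confirm that in a crop. The top picture shows the lock plate at (291,190) and the tray at (440,209).

```bash
cat > h.py <<'E'
import numpy as np, cv2
from cell import *
def toplane(r,px,z):
    px=np.atleast_2d(np.asarray(px,float)); d=np.c_[px,np.ones(len(px))]@np.linalg.inv(r["K"]).T@r["R"]
    c=-r["R"].T@r["t"]; return c+d*((z-c[2])/d[:,2:])
def proj(r,X):
    p=(np.atleast_2d(X)@r["R"].T+r["t"])@r["K"].T; return p[:,:2]/p[:,2:]
def rect(r,m,z):
    ys,xs=np.nonzero(m); P=toplane(r,np.c_[xs,ys],z)[:,:2]; return cv2.minAreaRect((P*1000).astype(np.float32))
E
python3 - <<'E'
from h import *
r=read_camera("scene");f=r["frame"]
a=cv2.resize(f[225:295,360:470],None,fx=5,fy=5,interpolation=cv2.INTER_CUBIC)
t=read_camera("top");g=t["frame"]
for n,z in(("key_tray",.045),("med_box",.076),("key",.085),("round_key",.085),("tbar_key",.085)):
    for d in trace("top",n)[:2]: print(n,round(d["p"],2),d["pixels"].sum(),rect(t,d["pixels"],z))
b=cv2.resize(g[160:225,250:330],None,fx=5,fy=5,interpolation=cv2.INTER_CUBIC)
c=cv2.resize(g[180:235,395:480],None,fx=5,fy=5,interpolation=cv2.INTER_CUBIC)
o=np.zeros((600,800,3),np.uint8)
a=cv2.resize(a,(430,274));b=cv2.resize(b,(369,300));c=cv2.resize(c,(460,298))
o[:274,:430]=a;o[:300,431:]=b;o[301:599,:460]=c
cv2.imwrite("pics/crop1.png",o)
E
```

```text
key_tray 0.71 1728 ((457.6338195800781, -185.32943725585938), (74.4789810180664, 235.18612670898438), 20.97858238220215)
med_box 0.94 2812 ((511.6165771484375, 245.4486541748047), (132.34225463867188, 186.4231719970703), 22.045764923095703)
key 0.45 90 ((335.16497802734375, -186.91049194335938), (34.34660720825195, 22.484251022338867), 89.06609344482422)
key 0.39 74 ((433.8031921386719, -123.85037994384766), (31.65043830871582, 19.94044303894043), 89.10939025878906)
tbar_key 0.44 67 ((479.8763122558594, -243.2316436767578), (18.226966857910156, 38.98332595825195), 4.829846382141113)
```

View pics/crop1.png

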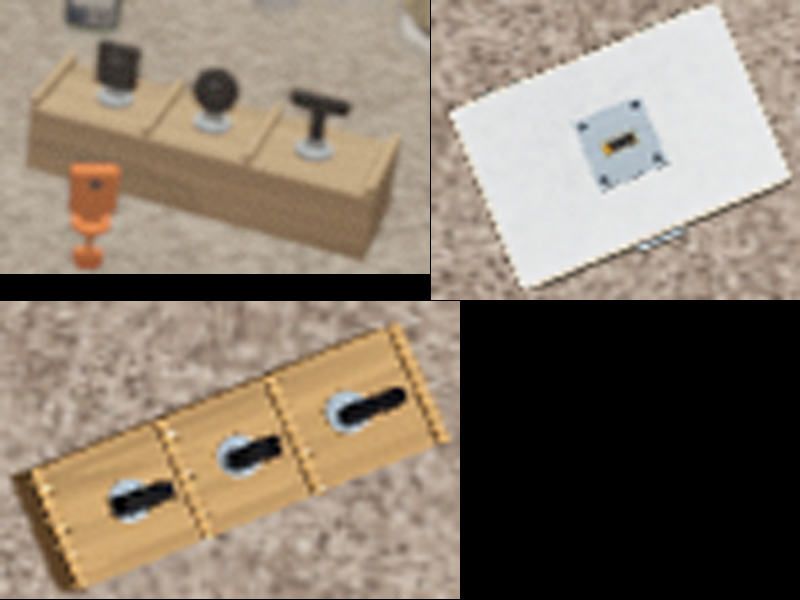

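The enlarged crop settles it. The left key at scene (390,242), top (420,216), has the plain rectangular head. The middle one is round, the right one is a T-bar, and the orange one is outside the tray. The keyway is at top (291,191), with its long axis along the box's long axis.

```bash
cat >> h.py <<'E'
from scipy.optimize import least_squares
def hullmask(r,X,S=8):
    p=proj(r,X); h=cv2.convexHull((p*S).astype(np.float32)); m=cv2.moments(h); return np.array([m['m10']/m['m00'],m['m01']/m['m00']])/S
def boxpts(x,y,z,yaw,d):
    c,s=np.cos(yaw),np.sin(yaw); q=np.array([[a,b,e] for a in(-.5,.5) for b in(-.5,.5) for e in(-.5,.5)])*d
    return np.c_[x+c*q[:,0]-s*q[:,1],y+s*q[:,0]+c*q[:,1],z+q[:,2]]
def darkcen(r,uv,R,th):
    g=r["frame"].max(2).astype(float); u,v=map(int,np.round(uv)); w=np.zeros_like(g); w[v-R:v+R+1,u-R:u+R+1]=1
    m=((g<th)&(w>0)).astype(np.uint8); n,l,st,c=cv2.connectedComponentsWithStats(m,connectivity=8); k=1+np.argmax(st[1:,4])
    wt=np.clip(th-g,0,th-35)*cv2.dilate((l==k).astype(np.uint8),np.ones((3,3)))*w   # soft weights
    ys,xs=np.nonzero(wt); ww=wt[ys,xs]; return np.array([(xs*ww).sum(),(ys*ww).sum()])/ww.sum(), st[k,4], (l==k)
def ang(r,m,z):
    ys,xs=np.nonzero(m); P=toplane(r,np.c_[xs,ys],z)[:,:2]; P-=P.mean(0); e=np.linalg.svd(P,full_matrices=False)[2][0]; return np.degrees(np.arctan2(-e[0],e[1]))%180
E
python3 - <<'E'
from h import *
S=read_camera("scene");T=read_camera("top")
yaw=np.radians(21)
kc=[darkcen(S,(390,242),9,75),darkcen(T,(420,216),9,75)]
print("key px",[(c[0],c[1]) for c in kc])
for i in((0,1),(0,),(1,)):
    f=lambda p:np.concatenate([hullmask((S,T)[k],boxpts(p[0],p[1],.07,yaw,np.array([.01,.028,.03])))-kc[k][0] for k in i])
    s=least_squares(f,[.435,-.125]);print("key",s.x,s.fun)
# lock: keyway dark px and lid rect
lk=[darkcen(S,proj(S,[.512,.245,.082])[0],6,110),darkcen(T,(291,191),6,110)]
for r,c in zip((S,T),lk): print("lock",c[0],c[1],toplane(r,c[0],.082),ang(r,c[2],.082))
g=T["frame"].min(2); m=np.zeros_like(g);m[155:230,245:335]=(g[155:230,245:335]>200)
n,l,st,c=cv2.connectedComponentsWithStats(m);k=1+np.argmax(st[1:,4]);mm=l==k
print("lid",rect(T,mm,.076),"tray long axis:")
P=toplane(T,proj(T,[0,0,0]),0)
for d in trace("top","key_tray")[:1]: print(ang(T,d["pixels"],.045))
print("cam",-T["R"].T@T["t"],-S["R"].T@S["t"])
E
```

```text
key px [(array([389.77067669, 241.83157895]), np.int32(91)), (array([420.72331155, 216.        ]), np.int32(38))]
key [ 0.43567804 -0.1304366 ] [-0.43133448 -0.40978945  0.60973394  0.01532115]
key [ 0.43488514 -0.13252212] [-0.00627874  0.00559384]
key [ 0.4357535  -0.12869138] [ 0.00643672 -0.00137883]Traceback (most recent call last):
  File "<stdin>", line 10, in <module>
  File "h.py", line 18, in darkcen
    m=((g<th)&(w>0)).astype(np.uint8); n,l,st,c=cv2.connectedComponentsWithStats(m,connectivity=8); k=1+np.argmax(st[1:,4])
                                                                                                        ~~~~~~~~~^^^^^^^^^^
    return _wrapfunc(a, 'argmax', axis=axis, out=out, **kwds)
    return bound(*args, **kwds)
ValueError: attempt to get argmax of an empty sequence
```

```bash
python3 - <<'E'
from h import *
S=read_camera("scene");T=read_camera("top")
for nm,r,uv in(("S",S,proj(S,[.512,.245,.082])[0]),("T",T,(291,191))):
    u,v=map(int,uv); p=r["frame"][v-9:v+10,u-9:u+10].astype(float)
    np.set_printoptions(linewidth=200)
    print(nm,u,v); print(p.min(2).astype(int)[4:15,3:17])
    sat=np.clip(p[...,2]-p[...,0]+10,0,None); dk=np.clip(140-p.min(2),0,None); w=dk*(np.hypot(*np.mgrid[-9:10,-9:10])<6.5)
    ys,xs=np.nonzero(w); ww=w[ys,xs]; c=np.array([(xs*ww).sum(),(ys*ww).sum()])/ww.sum()+[u-9,v-9]
    P=toplane(r,np.c_[xs+u-9,ys+v-9],.082)[:,:2]; m=np.average(P,axis=0,weights=ww); C=np.cov(P.T,aweights=ww); e=np.linalg.eigh(C)[1][:,1]
    print(c,m,np.degrees(np.arctan2(-e[0],e[1])),np.sqrt(np.linalg.eigvalsh(C))*1000)
    g=r["frame"].min(2); m=np.zeros_like(g);a=slice(v-45,v+45),slice(u-45,u+45);m[a]=g[a]>185
    n,l,st,_=cv2.connectedComponentsWithStats(m); k=l[v-12,u-12] or 1+np.argmax(st[1:,4]); print("lid",st[k,4],rect(r,l==k,.076))
E
```

```text
S 313 184
[[197 201 200 199 197 196 197 198 196 192 191 186 173 163]
 [201 199 198 198 188 184 190 198 199 200 198 200 197 192]
 [199 198 195 193 174 165 175 189 192 193 195 197 201 199]
 [197 195 189 183 175 171 179 187 185 188 187 190 188 194]
 [192 189 185 180 177 174 176 179 182 184 185 185 185 184]
 [178 179 182 177 165 159 157 166 165 171 175 176 183 184]
 [154 172 179 179 180 173 171 169 162 163 171 177 183 182]
 [126 141 159 165 175 177 176 176 174 176 175 181 178 165]
 [140 137 136 139 142 144 154 160 172 163 157 158 151 142]
 [189 182 171 158 146 138 139 137 141 138 132 131 145 166]
 [204 200 198 194 193 182 176 168 151 144 141 148 175 195]]
[312.27659574 187.23404255] [0.49367528 0.22860404] 25.993329893979016 [ 2.69472031 16.64990483]
lid 768 ((511.2784729003906, 239.697265625), (121.21389770507812, 177.7050323486328), 22.723058700561523)
T 291 191
[[181 182 183 182 181 180 179 177 178 183 181 178 195 225]
 [183 180 181 179 178 178 178 181 178 176 177 175 171 219]
 [176 177 178 180 180 181 177 166 148 166 176 178 179 198]
 [178 180 179 178 168 160 127  65  39 160 183 182 179 177]
 [179 178 167 138 113  62  42  54  48  98 178 183 180 177]
 [176 176 116  51  43  51  60 109 119 168 180 178 177 180]
 [174 178 107  37  55 112 165 186 185 182 179 179 176 173]
 [181 176 164 113 161 182 180 179 179 172 175 178 181 130]
 [177 182 178 175 179 178 176 177 176 177 180 177 179 101]
 [178 178 178 177 178 175 175 175 179 176 174 179 181 161]
 [184 177 179 177 177 177 174 175 175 175 173 177 182 206]]
[290.42619228 190.62149886] [0.51381177 0.24578927] 22.689714751868348 [1.8773863  6.14918817]
lid 2395 ((513.8214721679688, 246.05421447753906), (121.42527770996094, 181.33425903320312), 21.798927307128906)
```

```bash
cat >> h.py <<'E'
from scipy.spatial.transform import Rotation as Ro
def plan(x,y,z,yaw):
    s=state(); R=Ro.from_euler('xyz',s['tool_rot'],degrees=True); G=Ro.from_euler('xyz',[180,0,yaw],degrees=True)
    print("t",round(s['time_s'],2),"pos",s['eef_pos'].round(4),"rot",s['tool_rot'].round(2),"F",s['wrist_force'].round(1))
    print("shift",(R.inv().apply(np.array([x,y,z])-s['eef_pos'])/.025).round(3),"turn",(R.inv()*G).as_rotvec(degrees=True).round(2),"j6",s['joints'][5].round(1))
E
python3 -c "
from h import *
plan(.4355,-.1305,.16,-68)"
```

```text
t 1.65 pos [ 0.3043 -0.6025  0.2436] rot [ 180.    -0.  -153.2] F [-0.   0.6  0.1]
shift [-13.195  14.485   3.342] turn [  0.   -0.  -85.2] j6 -16.5
```

```bash
python3 -m inch '[1,-13.2,14.49,2.0,0,0,-85.2,1,-13.2,14.49,2.0,0,0,-85.2,1,-13.2,14.49,2.0,0,0,-85.2,1,-13.2,14.49,2.0,0,0,-85.2,1,-13.2,14.49,2.0,0,0,-85.2,1,-13.2,14.49,2.0,0,0,-85.2,1,-13.2,14.49,2.0,0,0,-85.2,1,-13.2,14.49,2.0,0,0,-85.2,1,-13.2,14.49,2.0,0,0,-85.2,1,-13.2,14.49,2.0,0,0,-85.2]' 15; python3 -c "
from h import *
plan(.4355,-.1305,.16,-68)"
```

```text
time_s: 2.48
eef_pos: [0.4155, -0.2012, 0.2015]
tool_rot: [-179.9, -0.0, -81.2]
wrist_force: [1.8, 0.8, -0.5]
grip_width: 0.999
grasp_force: 0.0
t 2.48 pos [ 0.4155 -0.2012  0.2015] rot [-1.7994e+02 -2.0000e-02 -8.1230e+01] F [ 1.8  0.8 -0.5]
shift [-2.675 -1.221  1.661] turn [ -0.06  -0.02 -13.23] j6 10.1
```

```bash
python3 -m inch '[1,-2.3,-1,1.6,0,0,-13,1,-2.3,-1,1.6,0,0,-13,1,-2.3,-1,1.6,0,0,-13,1,-2.3,-1,1.6,0,0,-13,1,-2.3,-1,1.6,0,0,-13,1,-2.3,-1,1.6,0,0,-13]'; python3 - <<'E'
from h import *
plan(.4355,-.1305,.13,-68)
o=np.zeros((600,800,3),np.uint8)
for c,pt,x0 in(("scene",[.435,-.13,.1],0),("top",[.435,-.13,.1],400)):
    r=read_camera(c);u,v=proj(r,pt)[0].astype(int);f=r["frame"][max(v-60,0):v+60,max(u-40,0):u+40]; o[:600,x0:x0+400]=cv2.resize(f,(400,600))
    print(c,u,v)
cv2.imwrite("pics/p2.png",o)
E
```

```text
time_s: 2.98
eef_pos: [0.4319, -0.1432, 0.1619]
tool_rot: [-179.9, -0.0, -68.7]
wrist_force: [0.6, -0.1, 0.6]
grip_width: 0.998
grasp_force: 0.0
t 2.98 pos [ 0.4319 -0.1432  0.1619] rot [-1.7995e+02 -3.0000e-02 -6.8670e+01] F [ 0.6 -0.1  0.6]
shift [-0.422 -0.318  1.276] turn [-0.05 -0.03 -0.67] j6 14.7
scene 389 230
top 424 215
```

View pics/p2.png

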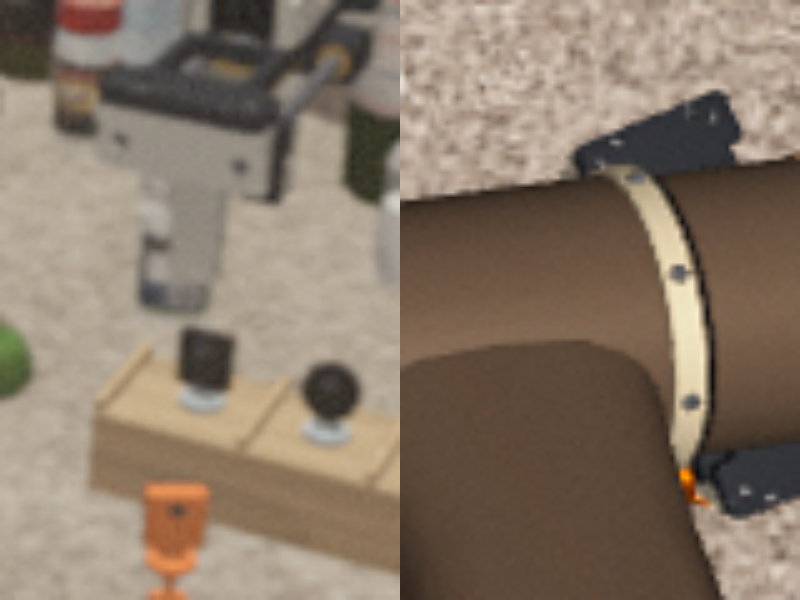

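The gripper is above the left tray key: head at crop (207,358), fingers at (175,240). The orange look-alike is clear of it, at (175,515).

```bash
python3 -m inch '[1,-0.42,-0.32,1.5,0,0,-0.67,1,-0.42,-0.32,1.8,0,0,-0.67,1,-0.42,-0.32,1.8,0,0,-0.67,1,-0.42,-0.32,1.8,0,0,-0.67,1,-0.42,-0.32,1.8,0,0,-0.67]'; python3 - <<'E'
from h import *
plan(.4355,-.1305,.07,-68)
r=read_camera("scene");u,v=proj(r,[.435,-.13,.1])[0].astype(int)
cv2.imwrite("pics/p3.png",cv2.resize(r["frame"][v-30:v+35,u-35:u+35],None,fx=8,fy=8,interpolation=cv2.INTER_CUBIC))
# expected finger-tip centre line point and key
s=state();print((proj(r,[s['eef_pos']-[0,0,.017],[.4355,-.1305,.07]])-[u-35,v-30])*8)
E
```

```text
time_s: 3.5
eef_pos: [0.436, -0.1304, 0.1175]
tool_rot: [-179.9, -0.0, -67.9]
wrist_force: [-0.2, 0.7, 0.6]
grip_width: 0.999
grasp_force: 0.0
t 3.5 pos [ 0.436  -0.1304  0.1175] rot [-1.7993e+02 -4.0000e-02 -6.7940e+01] F [-0.2  0.7  0.6]
shift [-0.006  0.022  1.898] turn [-0.07 -0.04  0.06] j6 13.7
[[290.63099574 243.94166189]
 [282.36868201 331.73630845]]
```

View pics/p3.png

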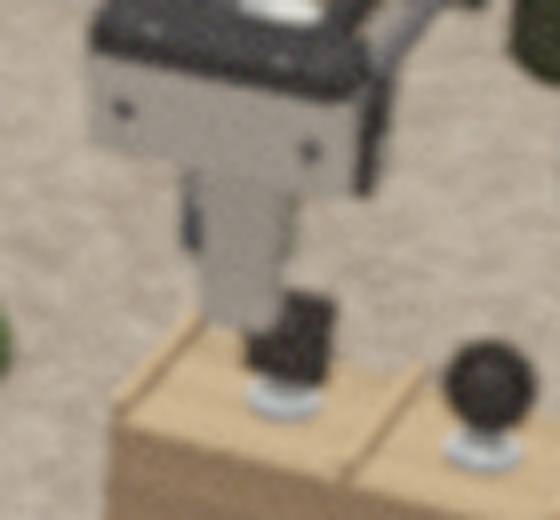

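The near finger's tip is at crop (243,325) and the key head's centre at (290,335). I'll compare these with the predicted finger position.

```bash
python3 - <<'E'
from h import *
r=read_camera("scene");u,v=proj(r,[.435,-.13,.1])[0].astype(int)
s=state();a=np.radians(22);d=np.array([np.cos(a),np.sin(a),0]);e=np.array([-np.sin(a),np.cos(a),0])
p=s['eef_pos']-[0,0,.017]
print((proj(r,[p-.065*d,p-.044*d, p-.065*d+.0095*e,p-.065*d-.0095*e])-[u-35,v-30])*8)
print((proj(r,[[.4355,-.1305,.07],[.4355,-.1305,.07]+.005*e,[.4355,-.1305,.07]+.005*d])-[u-35,v-30])*8)
E
```

```text
[[218.11410721 334.88431057]
 [242.1367863  304.65448954]
 [187.80290498 327.42084716]
 [248.61222405 342.39379757]]
[[282.36868201 331.73630845]
 [267.11403301 328.0092539 ]
 [287.64636623 324.84322827]]
```

```bash
python3 -m inch '[1,0,0,0.9,0,0,0,1,0,0,1.7,0,0,0,1,0,0,1.9,0,0,0,1,0,0,1.9,0,0,0,1,0,0,1.9,0,0,0]' 5;  python3 -m inch '[0.5,0,0,0,0,0,0,0.2,0,0,0,0,0,0,0.2,0,0,0,0,0,0,0.2,0,0,0,0,0,0,0.2,0,0,0,0,0,0]'; for i in 1; do python3 -m inch '[0.02,0,0,0,0,0,0,0.02,0,0,0,0,0,0,0.02,0,0,0,0,0,0]';done
```

```text
time_s: 4.02
eef_pos: [0.4357, -0.13, 0.0695]
tool_rot: [-180.0, -0.0, -67.9]
wrist_force: [-0.6, -0.1, -0.7]
grip_width: 0.998
grasp_force: 0.0
time_s: 4.43
eef_pos: [0.4354, -0.1298, 0.0691]
tool_rot: [-180.0, -0.0, -67.9]
wrist_force: [-0.3, -0.7, 0.3]
grip_width: 0.684
grasp_force: 0.0
time_s: 4.68
eef_pos: [0.4352, -0.1298, 0.0688]
tool_rot: [180.0, 0.0, -67.9]
wrist_force: [-0.3, -0.4, 0.5]
grip_width: 0.453
grasp_force: 0.0
```

```bash
for i in 1 2 3 ; do python3 -m inch '[0.02,0,0,0,0,0,0,0.02,0,0,0,0,0,0,0.02,0,0,0,0,0,0]';done
```

```text
time_s: 4.93
eef_pos: [0.4352, -0.1298, 0.0687]
tool_rot: [180.0, 0.0, -67.9]
wrist_force: [-0.2, -0.4, -0.4]
grip_width: 0.225
grasp_force: 0.0
time_s: 5.18
eef_pos: [0.4362, -0.1297, 0.069]
tool_rot: [-179.9, -0.0, -67.9]
wrist_force: [3.1, 0.8, -0.7]
grip_width: 0.116
grasp_force: 5.0
time_s: 5.43
eef_pos: [0.436, -0.1297, 0.069]
tool_rot: [-179.9, -0.0, -67.9]
wrist_force: [2.4, 0.9, 0.2]
grip_width: 0.113
grasp_force: 5.0
```

```bash
python3 -m inch '[0,0,-0.04,0,0,0,0,0,0,-0.04,0,0,0,0,0,0,-0.04,0,0,0,0]' 55; python3 -m inch '[0,0,0,-0.5,0,0,0,0,0,0,-1.5,0,0,0,0,0,0,-3,0,0,0,0,0,0,-4.5,0,0,0,0,0,0,-5.2,0,0,0,0,0,0,-5.2,0,0,0,0,0,0,-5.2,0,0,0]'; python3 -c "
from h import *
plan(.5126,.243,.2,-68)"
```

```text
time_s: 5.68
eef_pos: [0.4364, -0.1295, 0.0689]
tool_rot: [-180.0, -0.0, -67.9]
wrist_force: [2.6, 1.0, 0.4]
grip_width: 0.113
grasp_force: 55.0
time_s: 6.27
eef_pos: [0.4354, -0.1295, 0.1992]
tool_rot: [-180.0, 0.0, -67.9]
wrist_force: [0.3, 0.7, -1.7]
grip_width: 0.11
grasp_force: 55.0
t 6.27 pos [ 0.4354 -0.1295  0.1992] rot [-1.7997e+02  2.0000e-02 -6.7930e+01] F [ 0.3  0.7 -1.7]
shift [-12.649  -8.459  -0.023] turn [-0.03  0.02  0.07] j6 13.7
```

```bash
python3 -m inch '[0,-1.3,-0.87,0,0,0,0,0,-2.6,-1.74,0,0,0,0,0,-3.9,-2.6,0,0,0,0,0,-5.2,-3.5,0,0,0,0,0,-6.5,-4.35,0,0,0,0,0,-7.8,-5.2,0,0,0,0,0,-9.1,-6.1,0,0,0,0,0,-10.4,-6.95,0,0,0,0,0,-11.7,-7.8,0,0,0,0,0,-12.65,-8.46,0,0,0,0]' ; python3 -m inch '[0,0,0,0.4,0,0,0,0,0,0,1.0,0,0,0,0,0,0,1.0,0,0,0,0,0,0,1.0,0,0,0,0,0,0,1.0,0,0,0]'
python3 - <<'E'
from h import *
plan(.5126,.243,.16,-68)
o=np.zeros((600,800,3),np.uint8)
for c,x0 in(("scene",0),("top",400)):
    r=read_camera(c);u,v=proj(r,[.513,.243,.1])[0].astype(int);o[:480,x0:x0+400]=cv2.resize(r["frame"][v-30:v+30,u-25:u+25],(400,480),interpolation=cv2.INTER_CUBIC)
    p=state()['eef_pos']; print(c,u-25,v-30,((proj(r,[[p[0],p[1],p[2]-.056],[.5126,.243,.082],[.5138,.2458,.082]])-[u-25,v-30])*8).round())
cv2.imwrite("pics/p4.png",o)
E
```

```text
time_s: 7.1
eef_pos: [0.5121, 0.2449, 0.1964]
tool_rot: [179.8, -0.1, -67.9]
wrist_force: [1.2, -0.3, -0.9]
grip_width: 0.114
grasp_force: 55.0
time_s: 7.52
eef_pos: [0.5129, 0.2424, 0.1734]
tool_rot: [179.9, -0.1, -67.9]
wrist_force: [-0.0, 0.1, 0.1]
grip_width: 0.11
grasp_force: 55.0
t 7.52 pos [0.5129 0.2424 0.1734] rot [ 1.7991e+02 -5.0000e-02 -6.7920e+01] F [-0.   0.1  0.1]
shift [-0.029  0.001  0.535] turn [ 0.09 -0.05  0.08] j6 -23.0
scene 289 148 [[202. 203.]
 [199. 290.]
 [196. 287.]]
top 266 160 [[197. 234.]
 [203. 248.]
 [195. 245.]]
```

View pics/p4.png

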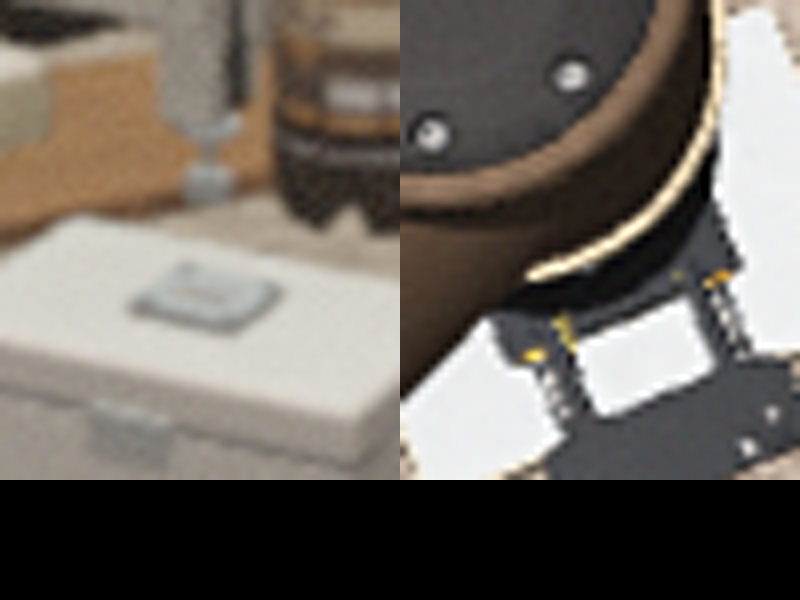

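The scene picture shows the key held upright, tip at crop (207,202), over the lock plate centred at about (208,293). The top view is hidden by the arm. I'll go down to just above the plate and look again.

```bash
python3 -m inch '[0,0,0,0.8,0,0,0,0,0,0,1.2,0,0,0,0,0,0,1.2,0,0,0,0,0,0,1.2,0,0,0]'
python3 - <<'E'
from h import *
plan(.5126,.243,.142,-68)
r=read_camera("scene");u,v=297,148
f=sum(read_camera("scene")["frame"].astype(float) for _ in range(4))/4
o=cv2.resize(f[v:v+50,u-10:u+50].astype(np.uint8),None,fx=12,fy=12,interpolation=cv2.INTER_CUBIC)
p=state()['eef_pos']
q=proj(r,[[p[0],p[1],.137-.054+p[2]-.137],[p[0],p[1],.082],[.5126,.243,.082],[.5138,.2458,.082]]);print(((q-[u-10,v])*12+6).round())
a=np.radians(22);d=np.array([np.cos(a),np.sin(a),0]);e=np.array([-np.sin(a),np.cos(a),0]);x=np.array([.513,.243,.082])
J=(proj(r,[x+.001*d,x+.001*e])-proj(r,x))*12;print(J.round(1))
cv2.imwrite("pics/p5.png",cv2.convertScaleAbs(o,alpha=1.6,beta=-130))
E
```

```text
time_s: 7.95
eef_pos: [0.5131, 0.2426, 0.1437]
tool_rot: [179.9, -0.0, -67.9]
wrist_force: [-0.8, -0.2, -0.3]
grip_width: 0.112
grasp_force: 55.0
t 7.95 pos [0.5131 0.2426 0.1437] rot [ 1.7994e+02 -4.0000e-02 -6.7920e+01] F [-0.8 -0.2 -0.3]
shift [-0.021  0.011  0.068] turn [ 0.06 -0.04  0.08] j6 -23.0
[[331. 409.]
 [330. 440.]
 [328. 441.]
 [324. 437.]]
[[ 1.8 -1.3]
 [-3.5 -0.7]]
```

View pics/p5.png

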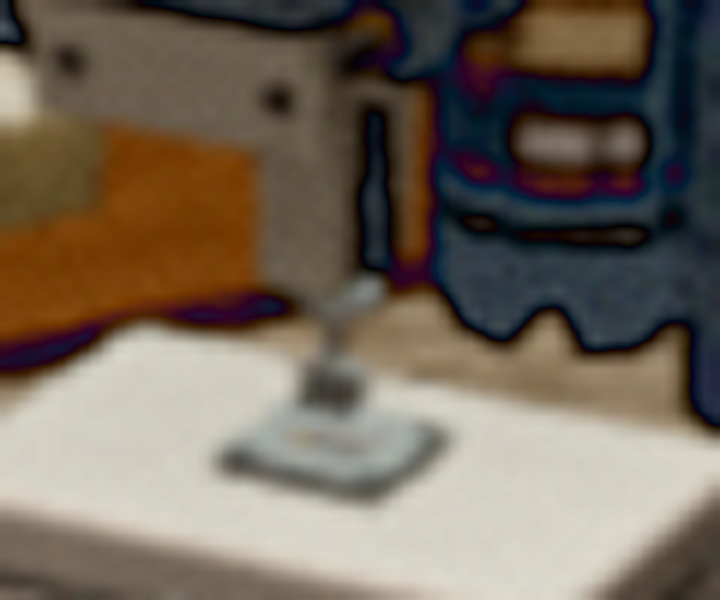

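The key's bit, centred at (333,407), stands right over the plate centre and keyway at about (332,440). That is aligned within about 1 mm, so I'll insert it.

```bash
python3 -m inch '[0,0,0,0.15,0,0,0,0,0,0,0.3,0,0,0,0,0,0,0.4,0,0,0,0,0,0,0.4,0,0,0]';python3 -m inch '[0,0,0,0.1,0,0,0,0,0,0,0.2,0,0,0,0,0,0,0.2,0,0,0]'
```

```text
time_s: 8.53
eef_pos: [0.5136, 0.2433, 0.1335]
tool_rot: [-180.0, -0.0, -67.9]
wrist_force: [2.4, 1.1, 0.3]
grip_width: 0.104
grasp_force: 55.0
time_s: 8.78
eef_pos: [0.5146, 0.2441, 0.1292]
tool_rot: [-179.8, 0.0, -67.9]
wrist_force: [5.1, 2.6, 0.5]
grip_width: 0.107
grasp_force: 55.0
```

```bash
python3 -m inch '[0,0,-0.04,0,0,0,0,0,0,-0.08,0,0,0,0,0,0,-0.08,0.08,0,0,0,0,0,-0.08,0.16,0,0,0,0,0,-0.08,0.16,0,0,0]';python3 -m inch '[0,0,0,0.1,0,0,0,0,0,0,0.2,0,0,0,0,0,0,0.2,0,0,0]'
```

```text
time_s: 9.2
eef_pos: [0.5154, 0.2443, 0.1253]
tool_rot: [-179.9, 0.0, -67.9]
wrist_force: [1.4, 1.7, 5.5]
grip_width: 0.114
grasp_force: 55.0
time_s: 9.45
eef_pos: [0.5154, 0.2443, 0.1197]
tool_rot: [-179.9, 0.0, -67.9]
wrist_force: [3.1, 2.5, 0.6]
grip_width: 0.112
grasp_force: 55.0
```

```bash
python3 -m inch '[0,0,-0.03,0.1,0,0,0,0,0,-0.03,0.2,0,0,0,0,0,-0.03,0.2,0,0,0]';python3 -m inch '[0,0,0,0.1,0,0,0,0,0,0,0.2,0,0,0,0,0,0,0.3,0,0,0,0,0,0,0.3,0,0,0]'
```

```text
time_s: 9.7
eef_pos: [0.5156, 0.2442, 0.114]
tool_rot: [180.0, 0.0, -67.9]
wrist_force: [2.6, 3.3, -2.9]
grip_width: 0.109
grasp_force: 55.0
time_s: 10.03
eef_pos: [0.5157, 0.2442, 0.1067]
tool_rot: [180.0, 0.0, -67.9]
wrist_force: [2.2, 3.4, -3.5]
grip_width: 0.106
grasp_force: 55.0
```

```bash
python3 -m inch '[0,0,0,0.08,0,0,0,0,0,0,0.16,0,0,0,0,0,0,0.16,0,0,0]'
python3 - <<'E'
from h import *
plan(.5157,.2442,.106,-68)
f=sum(read_camera("scene")["frame"].astype(float) for _ in range(4))/4
cv2.imwrite("pics/p6.png",cv2.resize(f[148:198,287:347].astype(np.uint8),None,fx=12,fy=12,interpolation=cv2.INTER_CUBIC))
E
```

```text
time_s: 10.28
eef_pos: [0.5158, 0.2443, 0.1056]
tool_rot: [-179.9, -0.0, -67.9]
wrist_force: [-6.6, 1.3, 22.1]
grip_width: 0.108
grasp_force: 55.0
t 10.28 pos [0.5158 0.2443 0.1056] rot [-1.7995e+02 -2.0000e-02 -6.7850e+01] F [-6.6  1.3 22.1]
shift [-0.     0.006 -0.015] turn [-0.05 -0.02  0.15] j6 -22.9
```

View pics/p6.png

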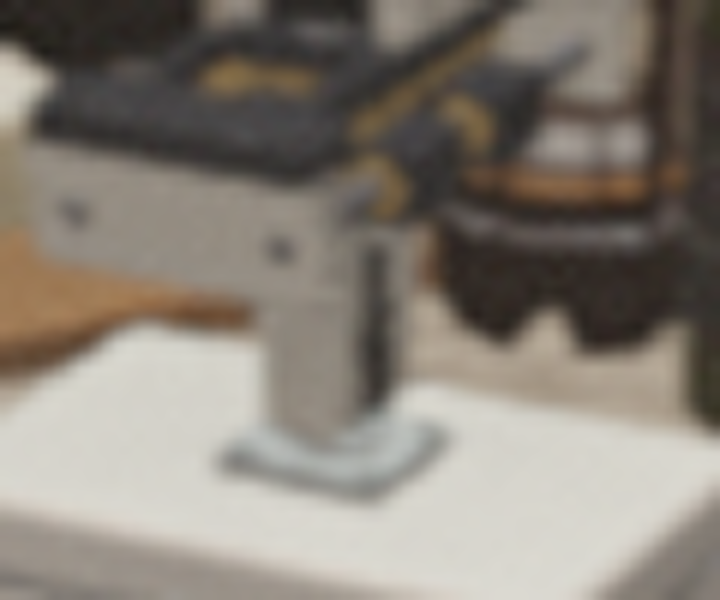

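The flange appears to lie on the plate at about (345,440), and the force has risen to 22 N at the expected home height. I'll push once more with a small wiggle.

```bash
python3 -m inch '[0,0,0,0.06,0,0,1.5,0,0,0,0.1,0,0,-1.5,0,0,0,0.1,0,0,1.5,0,0,0,0.1,0,0,0,0,0,0,0.1,0,0,0]'
```

```text
time_s: 10.9
eef_pos: [0.5167, 0.2446, 0.1055]
tool_rot: [-179.8, -0.0, -67.7]
wrist_force: [-10.3, -0.7, 38.1]
grip_width: 0.11
grasp_force: 55.0
```

```bash
python3 -m inch '[0,0,0.02,-0.08,0,0,5,0,0,0.02,-0.1,0,0,10,0,0,0.02,-0.1,0,0,15,0,0,0.02,-0.1,0,0,15,0,0,0.02,-0.1,0,0,15]'; python3 -c "
from h import *
print(state()['torque'])"
```

```text
time_s: 11.32
eef_pos: [0.5164, 0.2446, 0.1056]
tool_rot: [-179.8, 0.1, -82.9]
wrist_force: [-0.8, 2.7, 17.0]
grip_width: 0.111
grasp_force: 55.0
[0.87233038 0.95564793 0.00709581]
```

```bash
python3 -m inch '[0,0,0,0,0,0,6,0,0,0,0,0,0,12,0,0,0,0,0,0,18,0,0,0,0,0,0,24,0,0,0,0,0,0,30,0,0,0,0,0,0,36,0,0,0,0,0,0,42,0,0,0,0,0,0,42,0,0,0,0,0,0,42]'; python3 -c "
from h import *
print(state()['torque'])"
```

```text
time_s: 12.07
eef_pos: [0.516, 0.2447, 0.1056]
tool_rot: [-179.9, 0.1, -124.9]
wrist_force: [-4.1, 3.0, 19.7]
grip_width: 0.112
grasp_force: 55.0
[1.19314929e+00 1.76612902e+00 1.32367984e-03]
```

```bash
python3 -m inch '[0,0,0,0,0,0,6,0,0,0,0,0,0,12,0,0,0,0,0,0,18,0,0,0,0,0,0,24,0,0,0,0,0,0,30,0,0,0,0,0,0,36,0,0,0,0,0,0,42,0,0,0,0,0,0,42,0,0,0,0,0,0,42]'; python3 - <<'E'
from h import *
s=state();print(s['torque'],s['joints'][5])
f=sum(read_camera("scene")["frame"].astype(float) for _ in range(4))/4
cv2.imwrite("pics/p7.png",cv2.resize(f[148:198,287:347].astype(np.uint8),None,fx=12,fy=12,interpolation=cv2.INTER_CUBIC))
E
```

```text
time_s: 12.82
eef_pos: [0.5158, 0.245, 0.1056]
tool_rot: [179.9, 0.2, -166.9]
wrist_force: [-5.9, 4.8, 19.2]
grip_width: 0.113
grasp_force: 55.0
[1.83010122 2.32149342 0.04082102] -121.9341238973249
```

View pics/p7.png

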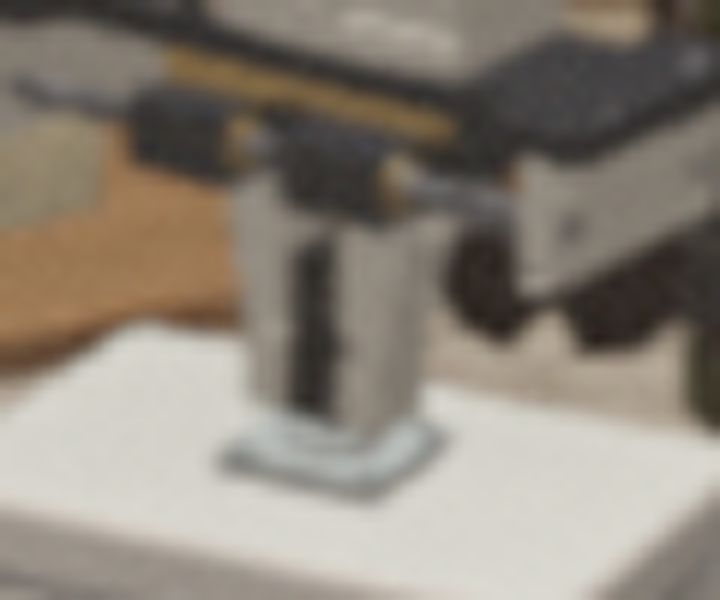

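The key head is now seen edge-on between the fingers, as the dark strip at (315,330), and its flange lies flat on the plate. I'll add 2° for play, let it settle, check that everything else is undisturbed, and hand in.

```bash
python3 -m inch '[0,0,0,0,0,0,2,0,0,0,0,0,0,2,0,0,0,0,0,0,2,0,0,0,0,0,0,2,0,0,0,0,0,0,2,0,0,0,0,0,0,2]'; python3 - <<'E'
from h import *
read_camera("scene")
for n in("pepper","spice","round_key","tbar_key","key"): print(n,[(round(d["p"],2),[round(float(v),3) for v in d["at"]]) for d in recognise("scene",n)[:2]])
s=state();print(s['torque'],s['wrist_force'],s['grip_width'],s['tool_rot'],s['time_s'])
E
```

```text
time_s: 13.52
eef_pos: [0.5158, 0.245, 0.1056]
tool_rot: [179.9, 0.1, -168.8]
wrist_force: [-5.9, 5.2, 18.7]
grip_width: 0.108
grasp_force: 55.0
pepper [(0.15, [0.485, 0.215, 0.064])]
spice [(0.91, [0.551, -0.009, 0.056])]
round_key [(0.62, [0.46, -0.195, 0.071]), (0.46, [0.552, -0.011, 0.055])]
tbar_key [(0.73, [0.488, 0.209, 0.067]), (0.69, [0.481, -0.254, 0.075])]
key [(0.65, [0.335, -0.202, 0.053])]
[1.84445124 2.33609522 0.08448043] [-5.54493495  4.72637134 18.81592917] 0.11590396294583828 [ 1.79915171e+02  1.50182582e-01 -1.68835640e+02] 13.8167
```

```bash
python3 -c "
from cell import *
print(finish_job())"
```

```text
the job is handed in; nothing more can be done
None
```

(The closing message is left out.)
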